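Unlatch the drop-ball tray and hold it level over the inspection mat

TASK

The steel drop ball of the sole tester needs looking over: turn the latch knob on the dock clockwise until it clicks past its detent and the tongue is clear of the tray, then lift the tray out by the bar of its handle, with the ball lying loose in its pocket, and bring it over the middle of the black mat. Keep the tray level so that the ball never leaves its pocket, do not touch the ball, and do not disturb the other things on the bench. Finish while still holding the tray, level and still, about 10 cm above the mat, without putting it down.

Things in the scene. Friction and masses are not known exactly. Their poses are not given: they have to be found in the camera images.
- knob_grip (a point): Black latch knob on the dark steel dock: upright bar 44 mm long (this point's x), 14 mm thick (y), 38 mm tall. The point is on its vertical axis, 50 mm above the bench, 15 mm below the bar's top; a disc of 20 mm radius under the bar has its top 23 mm below the point. A flat steel tongue, 14 mm wide, reaches 85 mm from the axis along point +x, 3 mm over the tray's edge. The point turns with the knob.
- knob (a joint): Turn of the knob in rad, growing clockwise seen from above: 0 latched at the start (the tongue blocks lifting the tray), 1.2 the stop. A spring detent resists with at most about 0.1 N m up to 0.6 rad; beyond that it snaps on by itself to the stop. The tongue is clear of the tray from 0.9.
- tray_grip (a point): Centre of the grey handle bar of the loose tray: 94 mm long along this point's y, 14 mm thick along x, 20 mm high, on two uprights (8 by 14 mm, 78 mm apart inside) at the y ends. z is up; the tray's underside is 88 mm below. At the start it is 96 mm above the bench, 120 mm from the knob's axis, the knob towards its -x.
- ball_center (a point): Centre of the loose steel ball, 30 mm in diameter, 0.11 kg, free to roll in the tray's pocket under the handle bar; its top is about 50 mm below the bar's centre. Its axes roll with it.
- dock: Low dark steel dock plate fixed to the bench, 260 (x) by 130 (y) by 8 mm; origin at the centre of its underside. The tray stands with its centre 55 mm along the dock's +x, the knob's axis is 65 mm along -x; handle bar along the dock's y.
- mat: Plain black square rubber inspection mat, 200 by 200 by 4 mm, fixed flat on the bench on the other side from the dock; origin at the centre of its underside.
- tray: Aluminium tray, 0.2 to 0.35 kg, origin at the centre of its underside, axes as tray_grip. Plate 120 (x) by 100 (y) by 8 mm; on its middle a round pocket, rim 4 mm high, 50 mm inner diameter. It stands in the dock between fences 6 mm high.
- ball: The ball; origin at a point of its surface that rolls with it (use ball_center).
- brush: Bystander: wooden shoe brush, 150 by 42 by 36 mm, lying between the dock and the mat; origin at its underside.
- tin: Bystander: round steel tin, 68 mm in diameter, 45 mm high, nearer the robot than the brush.
- jar: Bystander: amber jar, 60 mm in diameter, 80 mm high, on the left of the bench.
- cobbler_hammer: Bystander: hammer lying on the right of the bench, 220 mm long, up to 24 mm high.
Mind the look-alikes: they are no part of the job. What is meant by the tray is not green or turquoise, and is the larger of those in its own colour.

How it is judged (in metres and radians):
On the way, in this order (a step that is already met when the one before it is completed fails the run):
1. the knob is turned past its click, the tray still in the dock (value of joint knob above 1 rad and z of tray in the frame of dock below 0.02 m), for 0.2 s.
2. the tray is lifted clear of the dock with the ball in its pocket (z of tray in the frame of dock above 0.04 m and x of ball_center in the frame of tray_grip between -0.024 and 0.024 m and y of ball_center in the frame of tray_grip between -0.024 and 0.024 m and z of ball_center in the frame of tray_grip below -0.055 m), for 0.2 s.
At the end, for the whole second after the job is handed in: The knob stands past its detent (over 0.9 rad). The fingers hold the tray with its middle within 45 mm of the mat's middle (horizontally), its underside 60 to 160 mm above the bench, within 0.12 rad of level, still, touching neither mat nor dock, with the ball in its pocket (value of joint knob above 0.9 rad and horizontal distance between tray_grip and mat below 0.045 m and height (world z) of tray between 0.06 and 0.16 m and angle between tray_grip's own z axis and vertical below 0.12 rad and linear speed of tray below 0.03 m/s and angular speed of tray below 0.15 rad/s and contact force between tray and the fingers above 1 N and contact force between tray and mat below 0.1 N and contact force between tray and dock below 0.1 N and x of ball_center in the frame of tray_grip between -0.024 and 0.024 m and y of ball_center in the frame of tray_grip between -0.024 and 0.024 m and z of ball_center in the frame of tray_grip below -0.055 m); the arm keeps its last pose, push and grip.
It fails at once if the tray is tipped by more than 0.35 rad (angle between tray_grip's own z axis and vertical above 0.35 rad).
It fails at once if the ball leaves its pocket (not (x of ball_center in the frame of tray_grip between -0.024 and 0.024 m and y of ball_center in the frame of tray_grip between -0.024 and 0.024 m and z of ball_center in the frame of tray_grip below -0.055 m)).
It fails at once if the ball is touched by the robot (contact force between any of the fingers, the arm and ball above 0.3 N).
It fails at once if another thing on the bench is moved by more than 30 mm (distance of any of brush, tin, jar, cobbler_hammer from where it was at the start of the episode above 0.03 m).
It also fails if it takes over 67 s, if anything falls off the work surface, if the arm or the gripper's body presses on something with over 40 N, if the wrist force passes 120 N, or if a joint passes its speed limit or range.

ROBOT

A 7-joint arm with a two-finger parallel gripper is mounted at the origin on the work surface. World frame = base frame: x ahead of the robot, y to its left, z up, the work surface at z = 0. Lengths are in mm, angles in rad, forces in N, time in s.
With the tool pointing down it reaches from about 425 to 925 mm from the base axis. Payload 6.8 kg.
Tool frame: the origin (TCP) lies at the very end of the fingers, on their centre line; the grasp point (between the pads) lies 19 mm behind it; z points along the fingers, y is the line along which they close (so a half turn about z gives the same grasp; the last joint's range is limited). The gripper opens to 88 mm and grips with 3 to 60 N. Pads are 20 mm wide; open, the fingers measure 115 mm over their backs; the gripper's body (75 mm by 178 mm) begins 61 mm behind the grasp point.
Start: joints at [1.239, 0.477, 0.022, 1.555, -0.011, 1.109, -0.083], TCP at [149.815, -658.182, 222.664] pointing down, gripper open.
Joint ranges: [-2.96, 2.96], [-0.34, 2.1], [-1.41, 1.46], [0.24, 2.44], [-1.37, 4.51], [0.17, 1.92], [-2.96, 2.96]. Speed limits (rad/s): [2.39, 2.39, 3.14, 3.14, 3.14, 3.14, 3.14].

INTERFACE

Orientations are given as a unit quaternion [w, x, y, z].
In Python, from bench import state, get_image, hand_in gives the robot as it stands.
- The arm moves only by the tool send_rows, never from a script. Its arguments are lists of equal length, an entry for each row: "hand": the finger opening in cm, from 0 to 8.78; "linear": the shift along the tool's x, y, z in cm, a list of three; "yaw": the turn about the tool's z in degrees. In form: {"hand": [hand, ...], "linear": [[dx, dy, dz], ...], "yaw": [yaw, ...]}. A call has 1 to 8 rows; each row shifts and turns the commanded pose from where the row before left it, along the tool's axes as they then stand; what a row does not reach is not made up. A row lasts 1/8 s, in which the tool goes at most 62.5 mm and 10.7 degrees, less where a joint would pass 70% of its speed; a pose out of reach is approached as far as the arm can. A call is refused whole if a number of a shift passes 6.25 or a number of a turn 10.7, either way. A call with a gripper value outside its range is refused whole. The fingers move at their own pace and stop on an object; the grip force is fixed at half the most. Time passes only in rows, so rows that do not move let the fingers close. It gives the time, the measured TCP pose, the force, the opening and the grip force at its end, in the units of the state.
- state(): the state, without advancing time (a new reading comes with each control period).
- get_image(name): name is "side" or "top"; returns a dict with "color" (384x512x3 uint8, red, green, blue), "fx", "fy", "cx", "cy" (pixels), "D" ([k1, k2, p1, p2, k3] as OpenCV has them; the pictures are not rectified), "world_to_cam" (4x4, takes a point from world to camera coordinates). Camera axes: x right, y up, looking along -z (the intrinsics and any distortion apply to the point x, -y, -z); pixel columns grow to the right and rows downward; lengths in mm; the calibration is good to about 2 mm. A picture is of the moment at which its call begins. There is no depth.
- hand_in(): hands the job in; it is judged then, once.
The state is a dict: "clock": time; "joint_positions": joint angles; "joint_velocities": joint speeds; "joint_efforts": joint torques, N m; "tcp_pos": TCP position; "tcp_rot": TCP orientation; "contact_force": force on the tool from outside, world axes, zero at the start; "torque": the same for the moment, N m; "gripper_width": opening from 0.0 (shut) to 1.0 (fully open); "gripper_force": force on a finger pad.
Only numpy, scipy, OpenCV 4.12 (cv2) and the standard library are available. Lean on these libraries where they do the work, as an engineer would, in place of code of your own. Each camera call takes 0.05 s, during which the arm holds its last target. There are 200 camera calls.

## Working session

There is one attempt and no reset: what is moved stays moved. The work goes in short steps, Python scripts to look and compute and a tool call to move; the robot and the scene stay as the last step left them, time stands still between calls to the robot, and variables do not carry over. Pictures are saved under pics/ and viewed, at most 10 in all, crops included, and the job is handed in when it is done.

Besides the shell and the picture viewer there is one more tool, called after "Request:" as name([rows], argument=value, ...), one row to a line, values as JSON. send_rows: Moves the arm, as the interface text tells. Its arguments: {"type":"object","properties":{"hand":{"type":"array"},"linear":{"type":"array"},"yaw":{"type":"array"}},"required":["hand","linear","yaw"]}

```bash
mkdir -p pics; cat > h.py <<'E'
import numpy as np, cv2
from bench import state,get_image,hand_in
def save(n,f):
    i=get_image(n); cv2.imwrite('pics/'+f,cv2.cvtColor(i['color'],cv2.COLOR_RGB2BGR)); return i
def K(i): return np.array([[i['fx'],0,i['cx']],[0,i['fy'],i['cy']],[0,0,1.]])
def ray(i,px):
    u=cv2.undistortPoints(np.array([[px]],float),K(i),np.array(i['D'],float))[0,0]
    M=np.array(i['world_to_cam']); R=M[:3,:3]; o=-R.T@M[:3,3]
    return o,R.T@np.array([u[0],-u[1],-1.])
def at(i,px,z):
    o,d=ray(i,px); return o+d*(z-o[2])/d[2]
def proj(i,p):
    M=np.array(i['world_to_cam']); c=(M@np.append(p,1))[:3]*[1,-1,-1]
    return cv2.projectPoints(c[None],np.zeros(3),np.zeros(3),K(i),np.array(i['D'],float))[0][0,0]
E
python3 - <<'E'
from h import *
a=save('top','t0.png');b=save('side','s0.png')
for i in(a,b):
    M=np.array(i['world_to_cam']);print(-M[:3,:3].T@M[:3,3],i['fx'])
s=state();print(s['clock'],s['tcp_rot'],s['gripper_width'])
E
```

```text
[ 276.13121059  -27.95829523 1586.68825262] 432.9296694932756
[ 247.36996488  897.25232761 1144.81318789] 392.6936160904654
0.1 [-7.64178698e-04  9.93743332e-01  1.11685221e-01 -1.31611169e-04] 1.0001456430473346
```

View pics/t0.png

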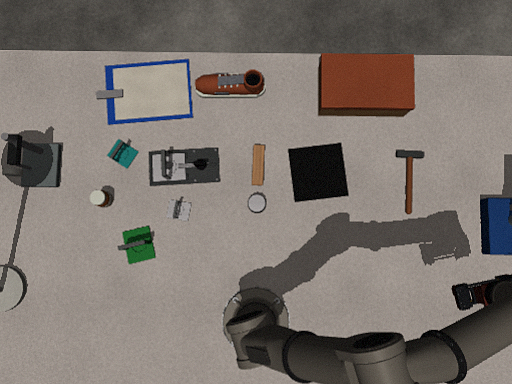

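View pics/s0.png

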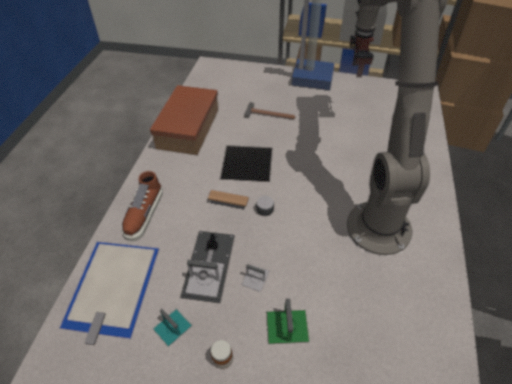

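The top view shows four trays: the grey one in the dock (168,165), a small grey one (180,208), a turquoise one (123,152) and a green one (138,244). The larger grey one in the dock is the one meant. The knob is at about (200,164) and the mat at (318,172).

```bash
python3 - <<'E'
from h import *
a=get_image('top');b=get_image('side')
A=cv2.cvtColor(a['color'],6+0 if 0 else cv2.COLOR_RGB2BGR)[140:200,140:230];B=cv2.cvtColor(b['color'],cv2.COLOR_RGB2BGR)[225:310,170:275]
A=cv2.resize(A,None,fx=6,fy=6,interpolation=2);B=cv2.resize(B,None,fx=6,fy=6,interpolation=2)[:,:]
cv2.imwrite('pics/t1.png',A);cv2.imwrite('pics/s1.png',B)
# mat contour
g=cv2.cvtColor(a['color'],cv2.COLOR_RGB2GRAY)[135:210,280:355]
c=max(cv2.findContours((g<35).astype('uint8'),0,2)[0],key=cv2.contourArea)
r=cv2.minAreaRect(c);print(r,at(a,(r[0][0]+280,r[0][1]+135),4))
for p in [(149,149),(219,148),(220,182),(150,186)]:print(p,at(a,p,8))
E
```

```text
((37.795745849609375, 36.96451187133789), (52.701904296875, 53.456485748291016), 83.1572265625) [ 540.73177616 -222.72671909    4.        ]
(149, 149) [617.92892858 404.59901045   8.        ]
(219, 148) [625.16699573 144.32968409   8.        ]
(220, 182) [497.80195981 137.48278338   8.        ]
(150, 186) [479.36556358 395.15461919   8.        ]
```

View pics/t1.png

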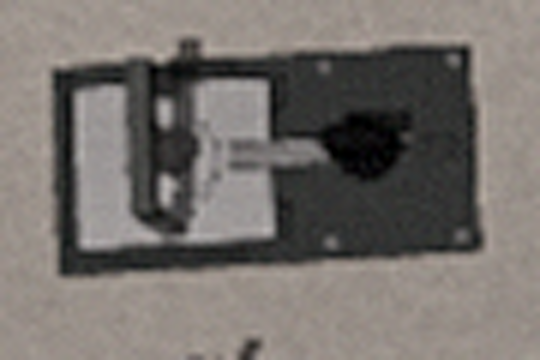

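View pics/s1.png

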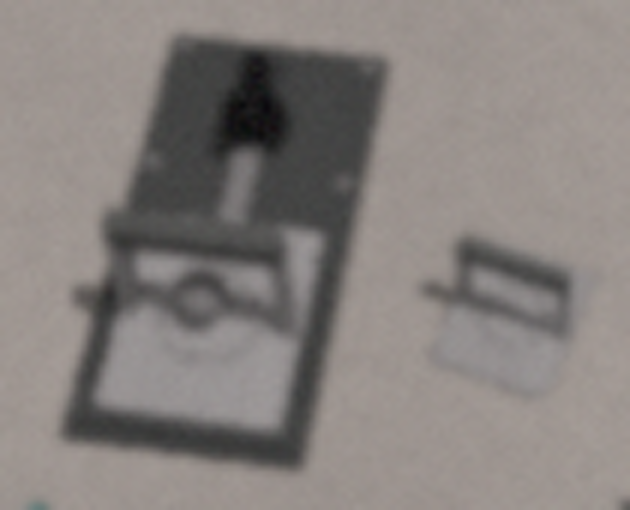

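Crops: this is the larger grey tray, with the tongue over its edge. Bar centre is about (144,137) in the top crop, knob at (365,143), and dock corners (54,70), (467,46), (482,246), (62,274).

```bash
python3 - <<'E'
from h import *
a=get_image('top');b=get_image('side')
f=lambda p:((p[0]+.5)/6-.5+140,(p[1]+.5)/6-.5+140)
g=lambda p:((p[0]+.5)/6-.5+170,(p[1]+.5)/6-.5+225)
P=[at(a,f(p),8) for p in[(54,70),(467,46),(482,246),(62,274)]]
Q=[at(b,g(p),8) for p in[(65,437),(178,36),(386,60),(300,467)]]
for C in(P,Q):
    c=np.mean(C,0); x=(C[0]+C[3]-C[1]-C[2])/2; y=(C[2]+C[3]-C[0]-C[1])/2
    print(c,np.linalg.norm(x),np.linalg.norm(y),np.degrees(np.arctan2(x[1],x[0])),np.degrees(np.arctan2(y[1],y[0])))
    u=x/np.linalg.norm(x);print('knob',c-65*u,'tray',c+55*u)
print('bar top',at(a,f((144,137)),106),'side',at(b,g((195,234)),100))
print('barends',at(a,f((141,62)),106),at(a,f((147,212)),106))
print('knobtop',at(a,f((362,143)),65))
s=state();print(s['tcp_pos'],s['clock'])
E
```

```text
[555.6359701  272.39510555   8.        ] 257.3412374459967 126.56497697012524 94.39421164448744 -174.88086734681187
knob [560.61615957 207.5861732    8.        ] tray [551.42196362 327.23343293   8.        ]
[552.93715031 276.51168143   8.        ] 258.3706544709102 124.95943493797596 94.49011429498172 -175.42364319538603
knob [558.02581105 211.71117578   8.        ] tray [548.63136045 331.34287851   8.        ]
bar top [549.98977892 325.03795702 106.        ] side [548.54797606 328.8888023  100.        ]
barends [594.12115056 328.4588237  106.        ] [506.12303932 321.63390552 106.        ]
knobtop [555.71096972 204.85467523  65.        ]
[ 149.75363808 -658.00900288  222.35082684] 0.3
```

Request:
send_rows([
  [2,-1.3,0],
  [4,-2.6,0],
  [4.5,-2.9,0],
  [4.5,-2.9,0],
  [4.5,-2.9,0],
  [4.5,-2.9,0],
  [4.5,-2.9,0],
  [4.5,-2.9,0],
], hand=[8.78,8.78,8.78,8.78,8.78,8.78,8.78,8.78], yaw=[0,0,0,0,0,0,0,0])

```text
clock: 1.3
tcp_pos: [425.9, -374.1, 223.0]
tcp_rot: [0.0, 0.994, 0.112, 0.0]
contact_force: [-0.1, -1.0, -0.1]
gripper_width: 0.996
gripper_force: 0.0
```

Request:
send_rows([
  [4.5,-2.9,0],
  [4.5,-2.9,0],
  [4.5,-2.9,0],
  [4.5,-2.9,0],
  [3,-3.5,0],
  [1,-4.5,0],
  [1,-4.5,0],
  [0.5,-4.5,0],
], hand=[8.78,8.78,8.78,8.78,8.78,8.78,8.78,8.78], yaw=[0,0,0,0,0,0,0,0])

```text
clock: 2.3
tcp_pos: [589.4, -42.7, 222.8]
tcp_rot: [-0.0, 0.994, 0.113, 0.0]
contact_force: [2.2, -0.8, -1.0]
gripper_width: 0.999
gripper_force: 0.0
```

```bash
cat >> h.py <<'E'
from scipy.spatial.transform import Rotation as Ro
def go(p,ang):
    s=state();R=Ro.from_quat(np.array(s['tcp_rot'])[[1,2,3,0]]).as_matrix()
    x=np.degrees(np.arctan2(R[1,0],R[0,0]))
    print('clk',s['clock'],'tcp',np.round(s['tcp_pos'],1),'xang',round(x,2),'z',np.round(R[:,2],3),'j7',s['joint_positions'][6],'F',np.round(s['contact_force'],1),'T',np.round(s['torque'],2),'w',s['gripper_width']*88,s['gripper_force'])
    print('shift cm',np.round(R.T@(np.array(p)-s['tcp_pos'])/10,2),'yaw',round(-((ang-x+180)%360-180),2))
E
python3 -c "
from h import *
go((559.5,209.5,150),94.6)"
```

```text
clk 2.3 tcp [589.4 -42.7 222.8] xang 12.94 z [ 0.  0. -1.] j7 -1.4725403698111035 F [ 2.2 -0.8 -1. ] T [-0.03 -0.01 -0.06] w 87.91911347557065 0.0
shift cm [  2.73 -25.24   7.29] yaw -81.66
```

Request:
send_rows([
  [0.5,-4.5,0],
  [0.5,-4.5,0],
  [0.5,-4.5,0],
  [0.5,-4.5,0],
  [0.5,-3,0],
  [0,-1.5,0],
  [0,0,0],
], hand=[8.78,8.78,8.78,8.78,8.78,8.78,8.78], yaw=[0,0,0,0,0,0,0])

```text
clock: 3.18
tcp_pos: [563.5, 179.8, 222.7]
tcp_rot: [0.0, 0.994, 0.113, -0.0]
contact_force: [1.0, -1.5, 0.9]
gripper_width: 1.002
gripper_force: 0.0
```

Request:
send_rows([
  [0,0,0],
  [0,0,0],
  [0,0,1],
  [0,0,1],
  [0,0,1],
  [0,0,1],
  [0,0,0],
  [0,0,0],
], hand=[4,4,4,4,4,4,4,4], yaw=[-10.4,-10.4,-10.4,-10.4,-10.4,-10.4,-10.4,-9.0])

```text
clock: 4.18
tcp_pos: [564.7, 176.2, 182.3]
tcp_rot: [0.0, 0.677, 0.736, -0.001]
contact_force: [-0.1, 0.3, 0.5]
gripper_width: 0.454
gripper_force: 0.0
```

Request:
send_rows([
  [0,0,0],
  [0,0,0],
], hand=[4,4], yaw=[0,0])

```text
clock: 4.42
tcp_pos: [564.6, 177.5, 182.6]
tcp_rot: [0.0, 0.68, 0.733, -0.0]
contact_force: [-0.1, 0.1, -0.8]
gripper_width: 0.456
gripper_force: 0.0
```

```bash
python3 - <<'E'
from h import *
go((559.5,209.5,120),94.6)
a=get_image('top');b=get_image('side')
t=np.array(state()['tcp_pos'])
# predicted knob top pixels and tcp pixels
for i in(a,b):print(proj(i,np.array([559.5,209.5,65])),proj(i,t))
A=cv2.resize(cv2.cvtColor(b['color'],cv2.COLOR_RGB2BGR)[190:290,170:290],None,fx=6,fy=6,interpolation=2)
cv2.imwrite('pics/s2.png',A)
E
```

```text
clk 4.425 tcp [564.6 177.5 182.6] xang 94.36 z [ 0.    -0.001 -1.   ] j7 -0.5983946313481048 F [-0.1  0.1 -0.8] T [-0.02 -0.01 -0.02] w 40.1167146797509 0.0
shift cm [ 3.23 -0.27  6.26] yaw -0.24
[198.64790572 162.35218781] [202.80416487 154.34008675]
[210.90616972 237.79268484] [208.69666912 208.13862217]
```

View pics/s2.png

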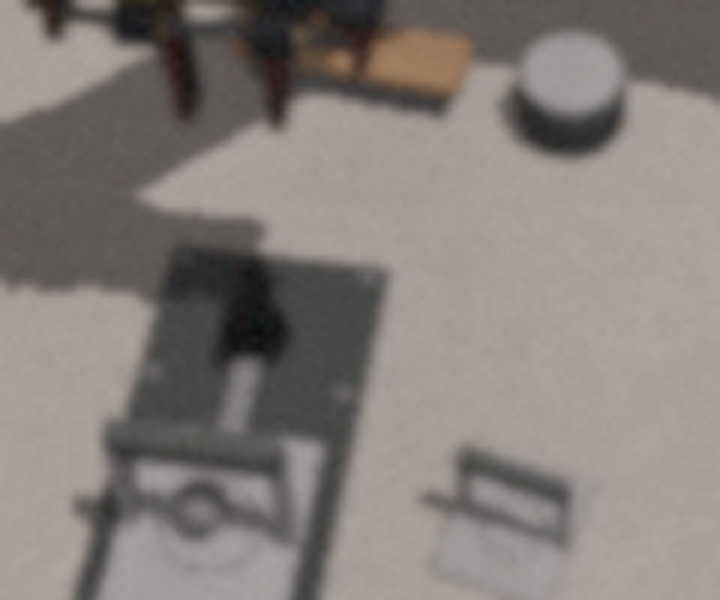

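The fingertips at crop (180,112) and (278,122) match the projection. The knob is near (250,290), so I'm going over it and descending.

Request:
send_rows([
  [1.1,-0.1,1],
  [1.1,-0.1,2],
  [1,-0.1,2],
  [0,0,2],
  [0,0,2],
  [0,0,1.3],
  [0,0,0],
  [0,0,0],
], hand=[4,4,4,4,4,4,4,4], yaw=[0,0,0,0,0,0,0,0])

```text
clock: 5.52
tcp_pos: [559.4, 210.5, 80.2]
tcp_rot: [0.0, 0.678, 0.735, 0.0]
contact_force: [-0.9, -0.4, -0.4]
gripper_width: 0.456
gripper_force: 0.0
```

```bash
python3 - <<'E'
from h import *
go((559.5,209.5,33),94.6)
b=get_image('side')
A=cv2.resize(cv2.cvtColor(b['color'],cv2.COLOR_RGB2BGR)[195:265,170:260],None,fx=8,fy=8,interpolation=2)
cv2.imwrite('pics/s3.png',A)
E
```

```text
clk 5.525 tcp [559.4 210.5  80.2] xang 94.61 z [ 0.001  0.    -1.   ] j7 -0.7326167137141144 F [-0.9 -0.4 -0.4] T [-0.07 -0.05 -0.01] w 40.15374818393255 0.0
shift cm [-0.1  -0.    4.72] yaw 0.01
```

View pics/s3.png

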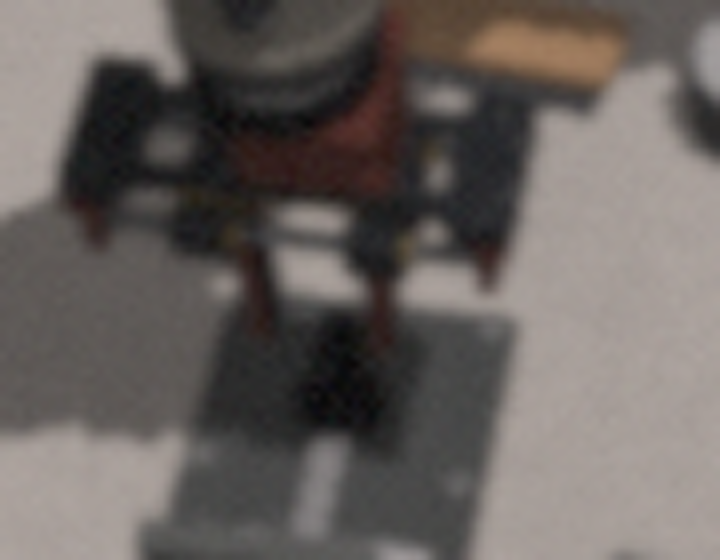

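The fingers at crop (260,330) and (380,345) straddle the knob, so I descend and close.

Request:
send_rows([
  [-0.1,0,1.5],
  [0,0,1.5],
  [0,0,1.2],
  [0,0,0.4],
  [0,0,0],
], hand=[4,4,4,4,4], yaw=[0,0,0,0,0])

```text
clock: 6.2
tcp_pos: [558.7, 209.4, 33.3]
tcp_rot: [-0.0, 0.678, 0.735, -0.0]
contact_force: [-0.6, 1.1, -0.7]
gripper_width: 0.454
gripper_force: 0.0
```

Request:
send_rows([
  [0,0,0],
  [0,0,0],
  [0,0,0],
  [0,0,0],
  [0,0,0],
  [0,0,0],
], hand=[2.5,1.8,1,1,1,1], yaw=[0,0,0,0,0,0])

```text
clock: 6.95
tcp_pos: [559.5, 209.4, 34.0]
tcp_rot: [0.0, 0.678, 0.735, 0.0]
contact_force: [1.7, 0.2, 2.8]
gripper_width: 0.16
gripper_force: 30.0
```

```bash
python3 -c "
from h import *
go((559.5,209.5,33),94.6)"
```

```text
clk 6.95 tcp [559.5 209.4  34. ] xang 94.6 z [ 0.001  0.    -1.   ] j7 -0.7706626569337671 F [1.7 0.2 2.8] T [-0.03 -0.49 -0.22] w 14.03660356527655 29.99855250120163
shift cm [ 0.01 -0.    0.1 ] yaw 0.0
```

Request:
send_rows([
  [0,0,0],
  [0,0,0],
  [0,0,0],
  [0,0,0],
  [0,0,0],
  [0,0,0],
  [0,0,0],
], hand=[1,1,1,1,1,1,1], yaw=[4,6,6,6,6,6,6])

```text
clock: 7.82
tcp_pos: [558.7, 209.7, 34.0]
tcp_rot: [-0.0, 0.889, 0.458, -0.0]
contact_force: [-1.2, -0.2, 3.0]
gripper_width: 0.156
gripper_force: 30.0
```

Request:
send_rows([
  [0,0,0],
  [0,0,0],
  [0,0,0],
  [0,0,0],
  [0,0,0],
  [0,0,0],
  [0,0,0],
], hand=[1,1,1,1,1,1,1], yaw=[6,6,6,6,3,0,0])

```text
clock: 8.7
tcp_pos: [558.3, 210.1, 34.0]
tcp_rot: [-0.0, 0.971, 0.24, -0.0]
contact_force: [-2.8, 2.1, 5.6]
gripper_width: 0.158
gripper_force: 30.0
```

```bash
python3 -c "
from h import *
go((559.5,209.5,150),4.6)"
```

```text
clk 8.7 tcp [558.3 210.1  34. ] xang 27.75 z [-0.001  0.    -1.   ] j7 -1.7400150037196602 F [-2.8  2.1  5.6] T [ 0.25  0.52 -0.07] w 13.879980923979819 29.995079934597015
shift cm [  0.07   0.1  -11.6 ] yaw 23.15
```

Request:
send_rows([
  [0,0,0],
  [0,0,0],
  [0,0,0],
  [0,0,-1.5],
  [0,0,-3],
  [0,0,-4],
  [0,0,-3.5],
  [0,0,0],
], hand=[2.5,4,4,4,4,4,4,4], yaw=[0,0,0,0,0,0,0,0])

```text
clock: 9.7
tcp_pos: [561.0, 210.3, 157.7]
tcp_rot: [-0.001, 0.971, 0.239, 0.003]
contact_force: [1.2, -0.7, -1.0]
gripper_width: 0.453
gripper_force: 0.0
```

Request:
send_rows([
  [0,0,0],
  [0,0,0],
  [0,0,0],
  [0,0,0],
  [0,0,0],
], hand=[5,5,5,5,5], yaw=[7,8,8,0,0])

```text
clock: 10.32
tcp_pos: [558.6, 209.3, 153.3]
tcp_rot: [0.0, 0.999, 0.042, -0.0]
contact_force: [0.1, 0.8, -0.8]
gripper_width: 0.571
gripper_force: 0.0
```

```bash
python3 - <<'E'
from h import *
go((550,328,155),4.6)
a=get_image('top');b=get_image('side')
A=cv2.resize(cv2.cvtColor(a['color'],cv2.COLOR_RGB2BGR)[140:200,140:230],None,fx=5,fy=5,interpolation=2)
B=cv2.resize(cv2.cvtColor(b['color'],cv2.COLOR_RGB2BGR)[215:310,170:240],None,fx=5,fy=5,interpolation=2)
C=np.zeros((475,800,3),'uint8');C[:300,:450]=A;C[:475,450:]=B
cv2.imwrite('pics/c4.png',C)
E
```

```text
clk 10.325 tcp [558.6 209.3 153.3] xang 4.78 z [-0.001 -0.    -1.   ] j7 -2.0450566025483394 F [ 0.1  0.8 -0.8] T [ 0.07 -0.    0.  ] w 50.26705826045583 0.0
shift cm [  0.13 -11.9   -0.17] yaw 0.18
```

View pics/c4.png

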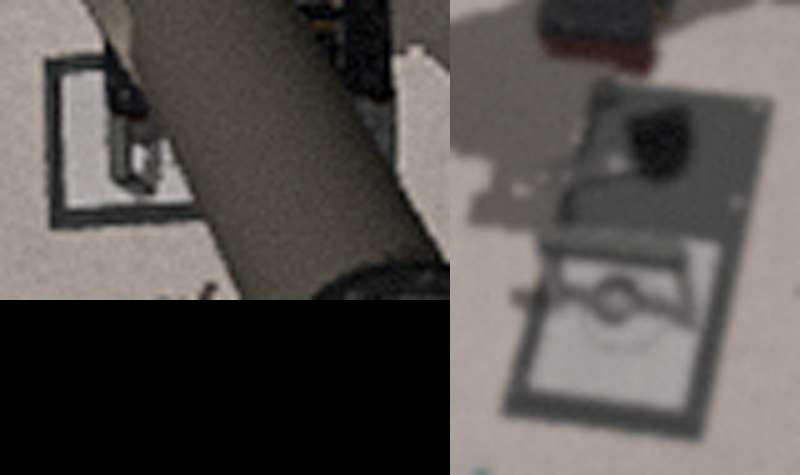

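The knob is turned: the tongue now points away to the left, around (585,190), clear of the tray. The tray is undisturbed. Moving over the bar.

Request:
send_rows([
  [0,-2,0],
  [0,-4,0],
  [0.1,-4,0],
  [0,-1.9,0],
  [0,0,0],
  [0,0,0],
], hand=[5,5,5,5,5,5], yaw=[0,0,0,0,0,0])

```text
clock: 11.18
tcp_pos: [550.9, 326.2, 153.4]
tcp_rot: [0.001, 0.999, 0.039, -0.0]
contact_force: [-0.1, 0.0, 0.4]
gripper_width: 0.567
gripper_force: 0.0
```

Request:
send_rows([
  [0,0,1.5],
  [0,0,1.5],
  [0,0,0],
  [0,0,0],
], hand=[5,5,5,5], yaw=[0,0,0,0])

```text
clock: 11.68
tcp_pos: [550.4, 327.9, 123.5]
tcp_rot: [0.0, 0.999, 0.04, -0.0]
contact_force: [0.6, 0.1, 0.4]
gripper_width: 0.569
gripper_force: 0.0
```

```bash
python3 - <<'E'
from h import *
go((550,328,77),4.6)
b=get_image('side')
B=cv2.resize(cv2.cvtColor(b['color'],cv2.COLOR_RGB2BGR)[220:300,160:260],None,fx=7,fy=7,interpolation=2)
cv2.imwrite('pics/s5.png',B)
E
```

```text
clk 11.675 tcp [550.4 327.9 123.5] xang 4.61 z [-0. -0. -1.] j7 -2.24027587579893 F [0.6 0.1 0.4] T [-0.01 -0.04  0.  ] w 50.115751933322365 0.0
shift cm [-0.03 -0.01  4.65] yaw 0.01
```

View pics/s5.png

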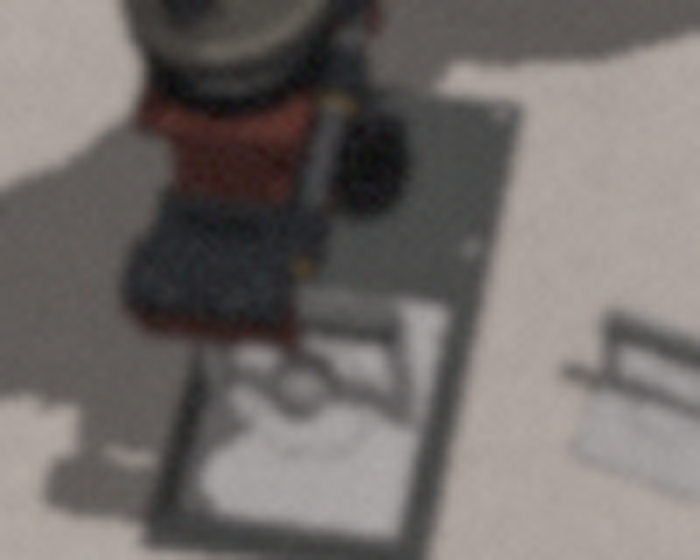

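The gripper sits over the bar, with a fingertip at about (295,345) just in front of it and the bar ending at (400,320). Descending and closing.

Request:
send_rows([
  [0,0,0.8],
  [0,0,0.8],
  [0,0,0.8],
  [0,0,0.8],
  [0,0,0.8],
  [0,0,0.6],
  [0,0,0],
], hand=[5,5,5,5,5,5,5], yaw=[0,0,0,0,0,0,0])

```text
clock: 12.6
tcp_pos: [550.1, 327.9, 77.1]
tcp_rot: [0.0, 0.999, 0.04, -0.0]
contact_force: [-0.3, -0.1, -0.1]
gripper_width: 0.569
gripper_force: 0.0
```

Request:
send_rows([
  [0,0,0],
  [0,0,0],
  [0,0,0],
  [0,0,0],
  [0,0,0],
  [0,0,0],
  [0,0,0],
  [0,0,0],
], hand=[3.5,2.5,2,1.5,1,1,1,1], yaw=[0,0,0,0,0,0,0,0])

```text
clock: 13.6
tcp_pos: [550.3, 328.9, 78.0]
tcp_rot: [-0.001, 0.999, 0.041, 0.0]
contact_force: [-1.2, 4.3, 2.2]
gripper_width: 0.157
gripper_force: 30.0
```

```bash
python3 -c "
from h import *
go((550,328,77),4.6)"
```

```text
clk 13.6 tcp [550.3 328.9  78. ] xang 4.65 z [ 0.     0.001 -1.   ] j7 -2.254410712402648 F [-1.2  4.3  2.2] T [0.95 0.17 0.01] w 13.813892508928422 29.991281032562256
shift cm [-0.04  0.09  0.1 ] yaw 0.05
```

Request:
send_rows([
  [0,-0.1,0],
  [0,0,-0.2],
  [0,0,-0.4],
  [0,0,-0.6],
  [0,0,-0.6],
  [0,0,-0.6],
  [0,0,-0.6],
  [0,0,-0.6],
], hand=[1,1,1,1,1,1,1,1], yaw=[0,0,0,0,0,0,0,0])

```text
clock: 14.6
tcp_pos: [550.3, 329.0, 114.1]
tcp_rot: [0.0, 0.999, 0.04, 0.0]
contact_force: [0.9, 0.4, -3.5]
gripper_width: 0.157
gripper_force: 30.0
```

```bash
python3 -c "
from h import *
go((550,328,180),4.6)"
```

```text
clk 14.6 tcp [550.3 329.  114.1] xang 4.62 z [ 0. -0. -1.] j7 -2.2445952161816285 F [ 0.9  0.4 -3.5] T [-0.01  0.    0.  ] w 13.777447572877978 29.986313581466675
shift cm [-0.04  0.1  -6.59] yaw 0.02
```

Load of 3.5 N (tray plus ball), so the tray is free. Continuing up to TCP z 180.

Request:
send_rows([
  [0,0,-0.8],
  [0,0,-1],
  [0,0,-1],
  [0,0,-1],
  [0,0,-1],
  [0,0,-0.8],
  [0,0,-0.6],
  [0,0,-0.4],
], hand=[1,1,1,1,1,1,1,1], yaw=[0,0,0,0,0,0,0,0])

```text
clock: 15.6
tcp_pos: [550.3, 329.1, 180.0]
tcp_rot: [-0.0, 0.999, 0.04, 0.0]
contact_force: [-0.3, -0.8, -4.1]
gripper_width: 0.155
gripper_force: 30.0
```

```bash
python3 - <<'E'
from h import *
go((540.7,-222.7,180),4.6)
b=get_image('side')
B=cv2.resize(cv2.cvtColor(b['color'],cv2.COLOR_RGB2BGR)[190:310,150:270],None,fx=5,fy=5,interpolation=2)
cv2.imwrite('pics/s6.png',B)
g=cv2.cvtColor(b['color'],cv2.COLOR_RGB2GRAY)[135:190,210:285]
c=max(cv2.findContours((g<30).astype('uint8'),0,2)[0],key=cv2.contourArea)
r=cv2.minAreaRect(c);print(r,at(b,(r[0][0]+210,r[0][1]+135),4))
E
```

```text
clk 15.6 tcp [550.3 329.1 180. ] xang 4.62 z [ 0.  0. -1.] j7 -2.225943883063301 F [-0.3 -0.8 -4.1] T [-0.01  0.   -0.03] w 13.630312663378666 29.986257255077362
shift cm [-5.4  54.92 -0.  ] yaw 0.02
((50.80000686645508, 39.599998474121094), (6.260990142822266, 7.155416965484619), 63.43495178222656) [ 469.43649445 -164.20928978    4.        ]
```

View pics/s6.png

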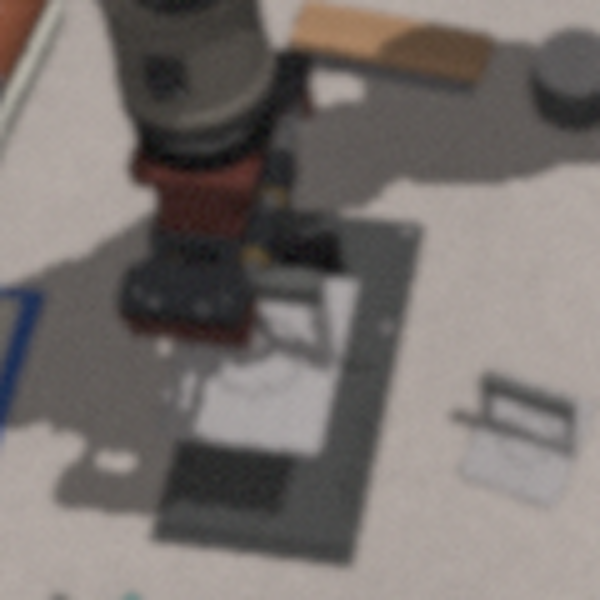

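The tray is level and clear of the dock. Carrying it gently across.

Request:
send_rows([
  [0,0.3,0],
  [-0.1,0.6,0],
  [-0.1,0.9,0],
  [-0.1,1.2,0],
  [-0.15,1.5,0],
  [-0.15,1.5,0],
  [-0.15,1.5,0],
  [-0.15,1.5,0],
], hand=[1,1,1,1,1,1,1,1], yaw=[0,0,0,0,0,0,0,0])

```text
clock: 16.65
tcp_pos: [548.6, 237.4, 179.7]
tcp_rot: [0.0, 0.999, 0.04, 0.0]
contact_force: [-0.2, 1.1, -4.2]
gripper_width: 0.158
gripper_force: 30.0
```

Request:
send_rows([
  [-0.15,1.5,0],
  [-0.15,1.5,0],
  [-0.15,1.5,0],
  [-0.15,1.5,0],
  [-0.15,1.5,0],
  [-0.15,1.5,0],
  [-0.15,1.5,0],
  [-0.15,1.5,0],
], hand=[1,1,1,1,1,1,1,1], yaw=[0,0,0,0,0,0,0,0])

```text
clock: 17.65
tcp_pos: [546.3, 117.1, 179.7]
tcp_rot: [0.0, 0.999, 0.04, 0.0]
contact_force: [-0.2, -0.6, -4.0]
gripper_width: 0.155
gripper_force: 30.0
```

Request:
send_rows([
  [-0.15,1.5,0],
  [-0.15,1.5,0],
  [-0.15,1.5,0],
  [-0.15,1.5,0],
  [-0.15,1.5,0],
  [-0.15,1.5,0],
  [-0.15,1.5,0],
  [-0.15,1.5,0],
], hand=[1,1,1,1,1,1,1,1], yaw=[0,0,0,0,0,0,0,0])

```text
clock: 18.65
tcp_pos: [544.0, -3.5, 179.7]
tcp_rot: [0.0, 0.999, 0.04, 0.0]
contact_force: [0.7, -0.3, -4.4]
gripper_width: 0.159
gripper_force: 30.0
```

Request:
send_rows([
  [-0.1,1.5,0],
  [-0.1,1.5,0],
  [-0.1,1.5,0],
  [-0.1,1.5,0],
  [-0.1,1.5,0],
  [-0.1,1.5,0],
  [-0.1,1.5,0],
  [-0.1,1.5,0],
], hand=[1,1,1,1,1,1,1,1], yaw=[0,0,0,0,0,0,0,0])

```text
clock: 19.65
tcp_pos: [545.7, -123.8, 179.7]
tcp_rot: [0.0, 0.999, 0.04, 0.0]
contact_force: [0.0, 0.0, -4.2]
gripper_width: 0.16
gripper_force: 30.0
```

Request:
send_rows([
  [-0.1,1.5,0],
  [-0.1,1.5,0],
  [-0.1,1.5,0],
  [-0.1,1.5,0],
  [0,1.4,0],
  [0,1.1,0],
  [0,0.8,0],
  [0,0.4,0],
], hand=[1,1,1,1,1,1,1,1], yaw=[0,0,0,0,0,0,0,0])

```text
clock: 20.65
tcp_pos: [549.6, -220.2, 179.6]
tcp_rot: [-0.0, 0.999, 0.04, 0.0]
contact_force: [0.1, 0.2, -4.3]
gripper_width: 0.159
gripper_force: 30.0
```

Request:
send_rows([
  [0,0.1,0],
  [0,0,0],
  [0,0,0],
  [0,0,0],
  [0,0,0],
  [0,0,0],
  [0,0,0],
  [0,0,0],
], hand=[1,1,1,1,1,1,1,1], yaw=[0,0,0,0,0,0,0,0])

```text
clock: 21.65
tcp_pos: [549.6, -220.8, 179.7]
tcp_rot: [0.0, 0.999, 0.04, 0.0]
contact_force: [-0.0, 0.6, -4.6]
gripper_width: 0.154
gripper_force: 30.0
```

```bash
python3 - <<'E'
from h import *
go((540.7,-222.7,180),4.6)
b=get_image('side')
print(at(b,(247.5,163.5),4))
B=cv2.resize(cv2.cvtColor(b['color'],cv2.COLOR_RGB2BGR)[110:230,180:300],None,fx=5,fy=5,interpolation=2)
cv2.imwrite('pics/s7.png',B)
E
```

```text
clk 21.65 tcp [ 549.6 -220.8  179.7] xang 4.62 z [ 0. -0. -1.] j7 -1.2333387826548443 F [-0.   0.6 -4.6] T [-0.    0.03 -0.04] w 13.524445330150478 29.986257255077362
shift cm [-0.9   0.11 -0.03] yaw 0.02
[ 535.97891474 -214.38706325    4.        ]
```

View pics/s7.png

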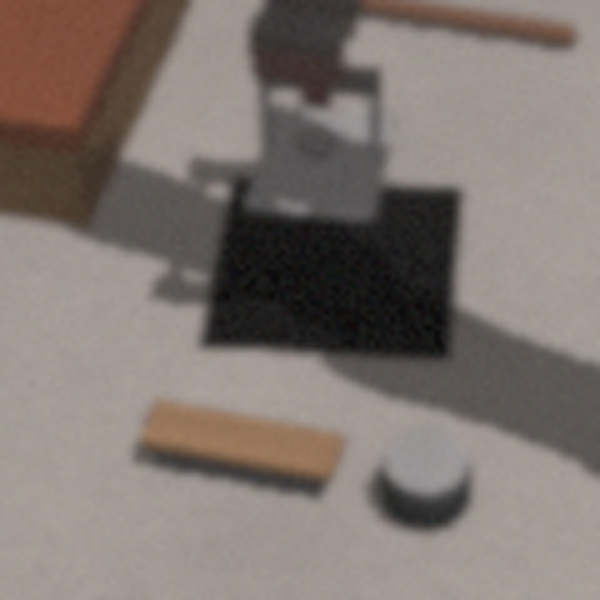

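The tray is held level above the mat at about (318,165) in the crop, with the ball in its pocket. Both views put the mat's middle near (539,-220), so I shift 1 cm, settle and hand in.

Request:
send_rows([
  [-0.2,0,0],
  [-0.3,0,0],
  [-0.3,0,0],
  [-0.2,0,0],
  [0,0,0],
  [0,0,0],
  [0,0,0],
  [0,0,0],
], hand=[1,1,1,1,1,1,1,1], yaw=[0,0,0,0,0,0,0,0])

```text
clock: 22.7
tcp_pos: [539.7, -221.6, 179.7]
tcp_rot: [0.0, 0.999, 0.04, 0.0]
contact_force: [0.1, 0.0, -3.5]
gripper_width: 0.156
gripper_force: 30.0
```

Request:
send_rows([
  [0,0,0],
  [0,0,0],
  [0,0,0],
  [0,0,0],
  [0,0,0],
  [0,0,0],
  [0,0,0],
  [0,0,0],
], hand=[1,1,1,1,1,1,1,1], yaw=[0,0,0,0,0,0,0,0])

```text
clock: 23.7
tcp_pos: [539.6, -221.6, 179.7]
tcp_rot: [0.0, 0.999, 0.04, 0.0]
contact_force: [0.1, -0.7, -5.2]
gripper_width: 0.161
gripper_force: 30.0
```

```bash
python3 -c "
from h import *
go((540,-220,180),4.6)
print(hand_in())"
```

```text
clk 23.7 tcp [ 539.6 -221.6  179.7] xang 4.62 z [ 0. -0. -1.] j7 -1.2269012497331544 F [ 0.1 -0.7 -5.2] T [ 0.05  0.03 -0.  ] w 14.140925713590585 29.986271560192108
shift cm [ 0.05 -0.16 -0.03] yaw 0.02
the job is handed in; nothing more can be done
None
```

Job handed in at 23.7 s, with no verdict returned: the knob is past its detent (turned about 1.17 rad), and the tray is held level and still about 10 cm above the mat's middle with the ball in its pocket.

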